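# Pull out the board tray of the test box past its unmarked lock

## Task

On the electronics bench, pull the board tray of the flat aluminium test box fully out to its stop, by its black handle, and let go. The little steel lock lever on top of the box is unmarked, and in either position it may or may not be holding the tray: try the tray, and if it does not come, throw the lever over to its other side and pull again.

Things in the scene. Friction and masses are not known exactly. Their poses are not given: they have to be found in the camera images.
- testbox: Flat bare aluminium box fixed to the bench, 180 (x) x 160 (y) x 50 mm high. Origin: middle of its underside. z up; its tray pulls out along its -x, roughly towards the robot; y is left. In the middle of its top is the lever's 62 mm slot along y, with an 8 mm high stop block at each end (31 to 38 mm from the middle).
- tray_handle (a point): Middle of the tray's handle, axes as the box: a black upright bar 90 mm wide (y), 12 mm thick (x), 28 mm tall, its top 62 mm above the bench. A gap of 32 mm separates it from the tray's front panel, bridged by two 10 mm round stems at y +-38 mm, 40 mm above the bench. Tray in, it lies 135 mm from the box's origin along -x. Pinch it from above across x.
- tray (a joint): How far the tray is pulled out, m: 0 fully in (at the start), 0.060 at its stop. It slides along the box's x with about 2 N of friction plus 8 N per m/s of drag and stays where it is left. When the lock holds it, it gives only about 5 mm and stops dead.
- lever_tip (a point): Middle of the 19 mm steel ball on the 9 mm thick lock lever, 43 mm above its pivot in the middle of the box's top (z 50 mm). It swings along the box's y only and lies 0.65 rad to either side (ball at y +-26, z 84 mm). Top-heavy: a push under 1 N past upright makes it fall over and stay. On one side it holds the tray, on the other it frees it; which is which varies and cannot be seen.

How it is judged:
By the outcome, as a careful person would: the job done as asked, in the order asked, and still so for the second after the job is handed in, with the robot touching nothing.
It also fails if it takes over 51 s, if anything falls off the work surface, if the arm or the gripper's body presses on something with over 40 N, if the wrist force passes 120 N, or if a joint passes its speed limit or range.

## Robot

A 6-joint arm with a two-finger parallel gripper is mounted at the origin on the work surface. World frame = base frame: x ahead of the robot, y to its left, z up, the work surface at z = 0. Lengths are in m, angles in rad, forces in N, time in s.
With the tool pointing down it reaches from about 0.325 to 0.85 m from the base axis. Payload 15.5 kg.
Tool frame: the origin (TCP) lies at the very end of the fingers, on their centre line; the grasp point (between the pads) lies 19 mm behind it (grasp_offset is the distance from the TCP to the grasp point, in m); z points along the fingers, y is the direction in which the jaws open and shut (so a half turn about z gives the same grasp; the last joint's range is limited). The gripper opens to 91 mm and grips with 3 to 60 N. Pads are 32 mm wide; open, the fingers measure 118 mm over their backs; the gripper's body (76 mm by 178 mm) begins 60 mm behind the grasp point.
Start: joints at [-1.347, 0.494, 1.345, -0, 1.302, -0.096], TCP at [0.196, -0.594, 0.214] pointing down, gripper open.
Joint ranges: [-2.91, 2.91], [-0.82, 2.16], [0.22, 2.67], [-1.22, 4.37], [0.12, 2.79], [-3.08, 3.08]. Speed limits (rad/s): [1.89, 1.89, 2.57, 3.01, 3.01, 3.01].

## Interface

Orientations are given as a rotation vector (axis times angle).
In Python, from cell import * gives the robot as it stands.
- The arm moves only by the tool carry_out, never from a script. Its argument "plan" is text: rows parted by semicolons, each of 5 numbers parted by spaces: the closure in counts, from 0 (fully open) to 255 (shut), then the shift along the world's x, y, z in m, then the turn about the world's z in rad. In form: gripper dx dy dz yaw; .... A call has 1 to 5 rows; each row is the pose to reach, as a shift and turn from the pose commanded when the call began; what a row does not reach only later rows make up. A row lasts 1/12 s, in which the tool goes at most 41.7 mm and 7.16 degrees, less where a joint would pass 70% of its speed; a pose out of reach is approached as far as the arm can. A call with a gripper value outside its range is refused whole. The fingers move at their own pace and stop on an object; "force" is the grip in N (left out, the last holds). Time passes only in rows, so rows that repeat a pose let the fingers close. It gives the time, the measured TCP pose, the force and the opening at its end, in the units of the state.
- observe(): the state, without advancing time (a new reading comes with each control period).
- snapshot(name): name is "scene" or "side" or "wrist"; returns a dict with "frame" (480x640x3 uint8, red, green, blue), "mtx" (3x3 intrinsics, pixels), "distortion" ([k1, k2, p1, p2, k3] as OpenCV has them; the pictures are not rectified), "R" (3x3) and "t" (3): a world point X has camera coordinates R X + t. Camera axes: x right, y down, z forward; pixel columns grow to the right and rows downward; lengths in m; the calibration is good to about 2 mm. A picture is of the moment at which its call begins. There is no depth.
- job_done(): hands the job in, once; it reports no verdict.
The state is a dict: "t": time; "qpos": joint angles; "joint_velocities": joint speeds; "joint_efforts": joint torques, N m; "tcp_pos": TCP position; "tcp_rot": TCP orientation; "contact_force": force on the tool from outside, world axes, zero at the start; "ft_torque": the same for the moment, N m; "gripper_width": opening from 0.0 (shut) to 1.0 (fully open).
Only numpy, scipy, OpenCV 4.12 (cv2) and the standard library are available. Lean on these libraries where they do the work, as an engineer would, in place of code of your own. Each camera call takes 0.05 s, during which the arm holds its last target.

## Working session

There is one attempt and no reset: what is moved stays moved. The work goes in short steps, Python scripts to look and compute and a tool call to move; the robot and the scene stay as the last step left them, time stands still between calls to the robot, and variables do not carry over. Pictures are saved under pics/ and viewed, and the job is handed in when it is done.

Besides the shell and the picture viewer there is one more tool, called as a command line: name --argument value ..., lists and objects as JSON in quotes. carry_out: Moves the arm, as the interface text tells. Its arguments: {"type":"object","properties":{"plan":{"type":"string"},"force":{"type":"number"}},"required":["plan"]}

```bash
mkdir -p pics; python3 - <<'E'
from cell import *
import cv2,pickle
D={}
for n in ["scene","side","wrist"]:
    s=snapshot(n); D[n]=s; cv2.imwrite(f"pics/{n}0.png",s["frame"][:,:,::-1])
pickle.dump(D,open("d0.pkl","wb"))
print(observe())
E
```

```text
{'t': 0.15, 'qpos': array([-1.34752217e+00,  4.94050248e-01,  1.34594882e+00, -1.10519497e-05,
        1.30251528e+00, -9.54809377e-02]), 'joint_velocities': array([ 0.00121285, -0.00112606, -0.00225525, -0.00044214,  0.00095844,
        0.00099378]), 'joint_efforts': array([-1.62864057e-03, -8.79196787e+01, -3.82049704e+01,  7.05699250e-02,
        5.00948355e-02, -4.68746373e-05]), 'tcp_pos': array([ 0.19581435, -0.59324073,  0.2134827 ]), 'tcp_rot': array([-3.10086871e+00, -4.98440976e-01,  1.09117112e-04]), 'contact_force': array([-0.99102155,  0.26542234,  0.05238181]), 'ft_torque': array([-0.01484704, -0.0141671 , -0.03303951]), 'gripper_width': 0.9994812219832241}
```

View pics/scene0.png

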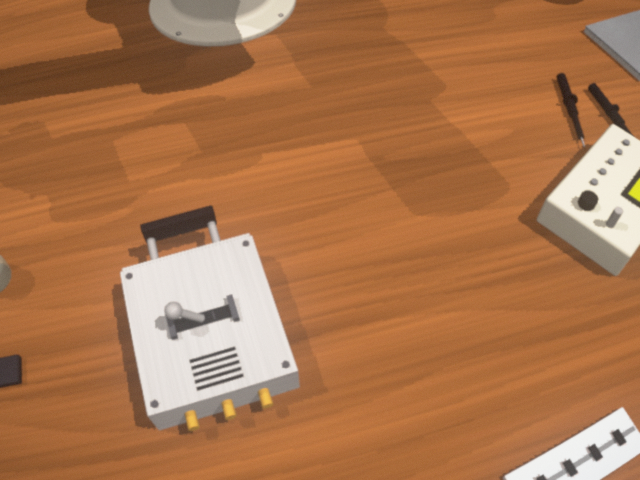

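View pics/side0.png

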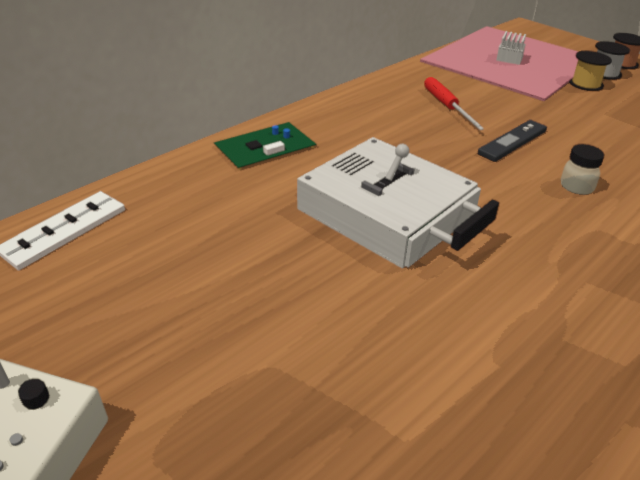

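View pics/wrist0.png

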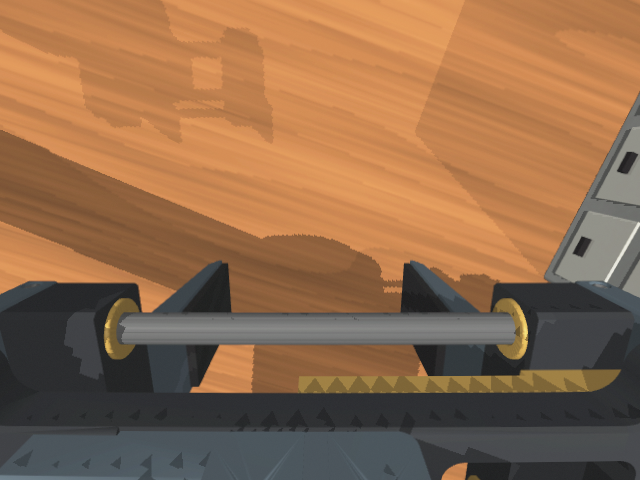

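```bash
python3 - <<'E'
import cv2,pickle
D=pickle.load(open("d0.pkl","rb"))
f=D["scene"]["frame"][190:440,100:310,::-1]; cv2.imwrite("pics/sc1.png",cv2.resize(f,None,fx=2.4*1.0,fy=2.4,interpolation=cv2.INTER_CUBIC))
f=D["side"]["frame"][120:280,280:520,::-1]; cv2.imwrite("pics/si1.png",cv2.resize(f,None,fx=3,fy=3,interpolation=cv2.INTER_CUBIC))
E
```

```text
(no output)
```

View pics/sc1.png

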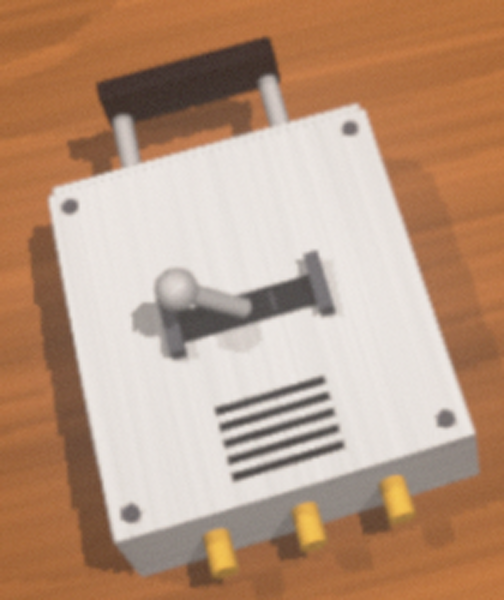

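View pics/si1.png

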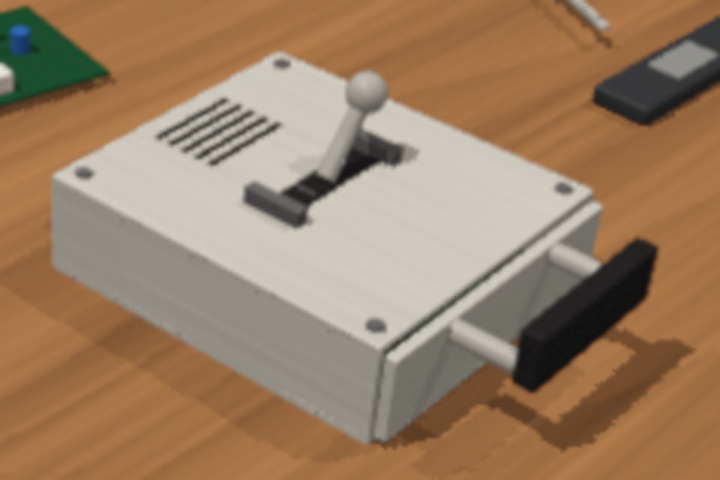

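```bash
cat > h.py <<'E'
import numpy as np,cv2
def proj(s,P):
    return cv2.projectPoints(np.asarray(P,float).reshape(-1,3),cv2.Rodrigues(s["R"])[0],np.asarray(s["t"],float),s["mtx"],np.array(s["distortion"],float))[0][:,0]
def w(p,P):
    c,s=np.cos(p[2]),np.sin(p[2]); P=np.asarray(P,float)
    return np.c_[p[0]+c*P[:,0]-s*P[:,1],p[1]+s*P[:,0]+c*P[:,1],P[:,2]]
E
python3 - <<'E'
from h import *
import pickle
from scipy.optimize import least_squares
D=pickle.load(open("d0.pkl","rb"))
sc=[((118,543),(90,-80,50)),((474,436),(90,80,50)),((362,110),(-90,80,50)),((53,195),(-90,-80,50)),((175,289),(0,-26,84)),((98,85),(-141,-45,62)),((270,38),(-141,45,62))]
si=[((380,350),(-90,80,50)),((55,178),(90,80,50)),((282,52),(90,-80,50)),((590,190),(-90,-80,50)),((367,91),(0,-26,84)),((55,268),(90,80,0)),((656,247),(-141,-45,62))]
A=[np.array([x[0] for x in sc])/2.4+[100,190],np.array([x[0] for x in si])/3+[280,120]]
B=[np.array([x[1] for x in L])/1000 for L in (sc,si)]
S=[D["scene"],D["side"]]
def res(p,ks=(0,1)): return np.concatenate([(proj(S[k],w(p,B[k]))-A[k]).ravel() for k in ks])
for ks in ((0,1),(0,),(1,)):
    r=least_squares(res,[0.5,0,0],args=(ks,),loss="soft_l1"); print(r.x,np.round(res(r.x,ks).reshape(-1,2),1).tolist())
    print(w(r.x,[[-.135,0,.048],[0,-.026,.084],[-.195,0,.048]]))
for n,s in D.items(): print(n,-s["R"].T@s["t"])
E
```

```text
[ 0.66135676 -0.12834361  0.05400507] [[-1.8, -0.6], [0.8, -1.0], [1.7, -0.9], [-1.8, -0.0], [0.8, 0.1], [-0.6, -1.9], [0.4, -1.8], [-0.5, -2.2], [-1.5, -3.1], [-1.0, -2.0], [1.4, -1.5], [-0.3, -0.8], [-1.3, -2.3], [1.9, -1.9]]
[[ 0.52655357 -0.13563075  0.048     ]
 [ 0.6627602  -0.1543057   0.084     ]
 [ 0.46664105 -0.13886948  0.048     ]]
[ 0.66220836 -0.12860834  0.05382713] [[-2.0, 0.3], [0.7, -0.1], [1.6, -0.3], [-2.0, 0.6], [0.7, 0.9], [-0.8, -1.3], [0.3, -1.2]]
[[ 0.52740388 -0.13587149  0.048     ]
 [ 0.66360719 -0.15457068  0.084     ]
 [ 0.46749078 -0.13909956  0.048     ]]
[ 0.658232   -0.12549043  0.05483701] [[0.1, 0.0], [-1.5, -1.4], [-0.8, -0.6], [2.1, 0.2], [0.1, 0.8], [-1.3, -0.5], [2.8, -0.0]]
[[ 0.52343493 -0.13288972  0.048     ]
 [ 0.65965705 -0.15145135  0.084     ]
 [ 0.46352512 -0.13617829  0.048     ]]
scene [ 0.98273685 -0.08389454  0.63736799]
side [0.24432207 0.40571052 0.47473852]
wrist [ 0.26511418 -0.57027799  0.38397495]
```

carry_out --plan "171 0.024 0.033 0 0.12; 171 0.048 0.066 0 0.24; 171 0.072 0.099 0 0.36; 171 0.096 0.132 0 0.48; 171 0.12 0.165 0 0.6" --force 25

```text
t: 0.57
tcp_pos: [0.3165, -0.4268, 0.2138]
tcp_rot: [-2.812, -1.401, -0.0]
contact_force: [0.6, 0.7, 0.1]
gripper_width: 0.665
```

carry_out --plan "171 0.024 0.033 0 0.12; 171 0.048 0.066 0 0.24; 171 0.072 0.099 0 0.36; 171 0.096 0.132 0 0.48; 171 0.12 0.165 0 0.6"

```text
t: 0.98
tcp_pos: [0.4366, -0.2617, 0.2139]
tcp_rot: [-2.272, -2.169, -0.0]
contact_force: [0.5, -0.3, 0.4]
gripper_width: 0.338
```

carry_out --plan "171 0.024 0.033 0 0.07; 171 0.048 0.066 0 0.105; 171 0.07 0.099 0 0.105; 171 0.09 0.127 0 0.105; 171 0.09 0.127 0 0.105"

```text
t: 1.4
tcp_pos: [0.5286, -0.1319, 0.2138]
tcp_rot: [-2.157, -2.284, -0.002]
contact_force: [-1.6, -0.1, -0.2]
gripper_width: 0.326
```

carry_out --plan "171 -0.002 -0.003 -0.035 0; 171 -0.002 -0.003 -0.07 0; 171 -0.002 -0.003 -0.105 0; 171 -0.002 -0.003 -0.12 0; 171 -0.002 -0.003 -0.12 0"

```text
t: 1.82
tcp_pos: [0.5216, -0.1389, 0.0906]
tcp_rot: [-2.158, -2.275, 0.004]
contact_force: [-1.2, 0.4, -0.3]
gripper_width: 0.328
```

```bash
python3 - <<'E'
from cell import *
import cv2
for n in ["side","wrist"]:
    s=snapshot(n); f=s["frame"][:,:,::-1]
    if n=="side": f=cv2.resize(f[60:300,280:600],None,fx=2.4,fy=2.4)
    cv2.imwrite(f"pics/{n}1.png",f)
print(observe()["tcp_pos"])
E
```

```text
[ 0.52380177 -0.13967488  0.09410305]
```

View pics/side1.png

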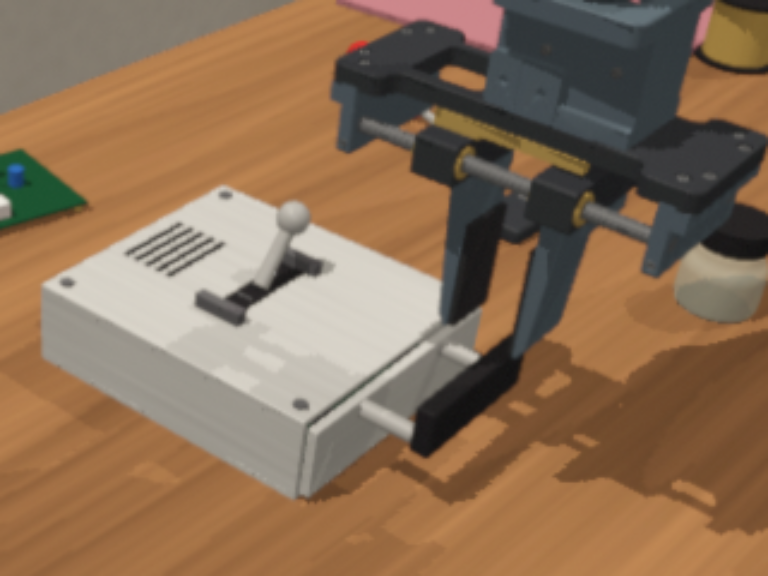

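View pics/wrist1.png

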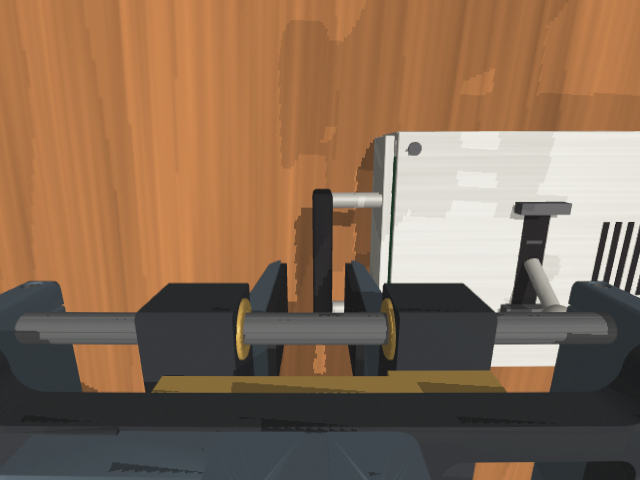

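```bash
python3 - <<'E'
from cell import *
from h import *
s=snapshot("wrist"); p=[.6613,-.1283,.054]
P=w(p,[[-.141,.045,.062],[-.129,.045,.062],[-.113,.038,.045],[-.113,-.038,.045],[-.09,.08,.05],[-.141,-.045,.062]])
print(proj(s,P).round(), -s["R"].T@s["t"]); o=observe(); print(o["tcp_pos"],o["tcp_rot"])
print(proj(s,[o["tcp_pos"]]))
E
```

```text
[[311. 192.]
 [331. 192.]
 [355. 200.]
 [352. 309.]
 [397. 131.]
 [311. 331.]] [ 0.51999925 -0.06660817  0.26468658]
[ 0.52445419 -0.13986258  0.09491419] [2.16122490e+00 2.27866708e+00 6.31100562e-04]
[[317.09697694 292.87741864]]
```

carry_out --plan "171 0.002 0.003 0 0; 171 0.002 0.004 -0.025 0; 171 0.002 0.004 -0.05 0; 171 0.002 0.004 -0.064 0; 171 0.002 0.004 -0.064 0"

```text
t: 2.38
tcp_pos: [0.5254, -0.1351, 0.0288]
tcp_rot: [-2.161, -2.278, 0.001]
contact_force: [-0.9, 0.3, -0.1]
gripper_width: 0.328
```

carry_out --plan "255 0 0 0 0; 255 0 0 0 0; 255 0 0 0 0; 255 0 0 0 0; 255 0 0 0 0" --force 30

```text
t: 2.8
tcp_pos: [0.5266, -0.1358, 0.0313]
tcp_rot: [2.16, 2.279, 0.001]
contact_force: [-1.1, -0.6, 10.0]
gripper_width: 0.131
```

carry_out --plan "255 -0.002 0 0 0; 255 -0.004 0 0 0; 255 -0.006 0 0 0; 255 -0.008 0 0 0; 255 -0.008 0 0 0"

```text
t: 3.22
tcp_pos: [0.5189, -0.1363, 0.0314]
tcp_rot: [2.159, 2.278, 0.001]
contact_force: [0.0, -4.6, 6.7]
gripper_width: 0.133
```

carry_out --plan "255 -0.002 0 0 0; 255 -0.004 0 0 0; 255 -0.006 0 0 0; 255 -0.006 0 0 0"

```text
t: 3.55
tcp_pos: [0.5131, -0.1366, 0.0313]
tcp_rot: [2.159, 2.277, 0.001]
contact_force: [0.1, -7.7, 8.9]
gripper_width: 0.131
```

carry_out --plan "255 -0.004 -0.001 0.0005 0; 255 -0.009 -0.0015 0.0005 0; 255 -0.014 -0.0018 0.0005 0; 255 -0.018 -0.002 0.0005 0; 255 -0.018 -0.002 0.0005 0"

```text
t: 3.97
tcp_pos: [0.4935, -0.1378, 0.0313]
tcp_rot: [2.161, 2.279, 0.0]
contact_force: [-2.5, -0.8, 12.0]
gripper_width: 0.129
```

carry_out --plan "255 -0.005 -0.0003 0 0; 255 -0.01 -0.0006 0 0; 255 -0.015 -0.0009 0 0; 255 -0.018 -0.001 0 0; 255 -0.018 -0.001 0 0"

```text
t: 4.38
tcp_pos: [0.4756, -0.1388, 0.0314]
tcp_rot: [2.161, 2.279, 0.0]
contact_force: [-1.8, -1.7, 13.4]
gripper_width: 0.129
```

carry_out --plan "255 -0.003 -0.0002 0.0005 0; 255 -0.006 -0.0004 0.0005 0; 255 -0.009 -0.0005 0.0005 0; 255 -0.01 -0.0005 0.0005 0; 255 -0.01 -0.0005 0.0005 0"

```text
t: 4.8
tcp_pos: [0.4667, -0.1393, 0.0314]
tcp_rot: [2.16, 2.278, 0.002]
contact_force: [6.9, 1.1, 3.1]
gripper_width: 0.13
```

```bash
python3 - <<'E'
from cell import *
import cv2
s=snapshot("side"); f=s["frame"][:,:,::-1]
f=cv2.resize(f[60:300,280:600],None,fx=2.4,fy=2.4)
cv2.imwrite(f"pics/side2.png",f)
o=observe();print(o["tcp_pos"],o["contact_force"])
E
```

```text
[ 0.46676064 -0.13933751  0.03137909] [5.57551216 0.08791178 4.25611871]
```

View pics/side2.png

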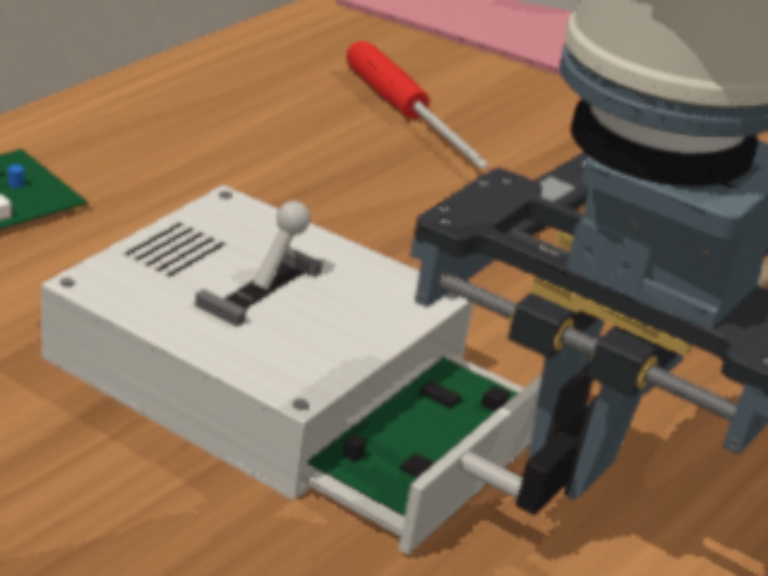

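The tray came without the lever being thrown: the picture shows the panel well out (its lower corner at about 408,548) and the lever unmoved (ball at about 293,217). I'll confirm the stop by pulling a little further.

carry_out --plan "255 -0.0015 -0.0001 0 0; 255 -0.003 -0.0002 0 0; 255 -0.003 -0.0002 0 0; 255 -0.003 -0.0002 0 0"

```text
t: 5.18
tcp_pos: [0.4667, -0.1394, 0.0314]
tcp_rot: [2.159, 2.274, 0.007]
contact_force: [26.1, 11.4, -12.3]
gripper_width: 0.13
```

carry_out --plan "255 0.0025 0.0002 0 0; 255 0.0025 0.0002 0 0; 171 0.0025 0.0002 0 0; 171 0.0025 0.0002 0 0; 171 0.0025 0.0002 0 0"

```text
t: 5.6
tcp_pos: [0.4646, -0.1388, 0.0308]
tcp_rot: [-2.161, -2.278, 0.001]
contact_force: [-0.4, 0.1, 0.9]
gripper_width: 0.312
```

carry_out --plan "171 0 0 0 0; 171 0 0 0.01 0; 171 0 0 0.03 0; 171 0 0 0.06 0; 171 0 0 0.09 0"

```text
t: 6.02
tcp_pos: [0.4643, -0.1386, 0.1214]
tcp_rot: [-2.16, -2.278, 0.001]
contact_force: [1.3, -0.4, -0.1]
gripper_width: 0.327
```

carry_out --plan "171 -0.02 0 0.03 0; 171 -0.05 0 0.05 0; 171 -0.08 0 0.07 0; 171 -0.08 0 0.08 0; 171 -0.08 0 0.08 0"

```text
t: 6.43
tcp_pos: [0.3849, -0.1393, 0.2028]
tcp_rot: [2.161, 2.276, 0.001]
contact_force: [1.3, 0.1, -0.5]
gripper_width: 0.33
```

```bash
python3 - <<'E'
from cell import *
from h import *
s=snapshot("side"); f=s["frame"][:,:,::-1]
f=cv2.resize(f[60:300,280:600],None,fx=2.4,fy=2.4)
cv2.imwrite(f"pics/side3.png",f)
P=w([.6613,-.1283,.054],[[-.201,.045,.062],[-.201,-.045,.062]])
print((proj(s,P)-[280,60])*2.4)
o=observe();print(o["t"],o["tcp_pos"],o["contact_force"])
E
```

```text
[[546.14963566 469.02597571]
 [635.33443004 385.78874218]]
6.4833 [ 0.38566595 -0.13934742  0.201678  ] [ 0.49413659  0.10331396 -0.68850502]
```

View pics/side3.png

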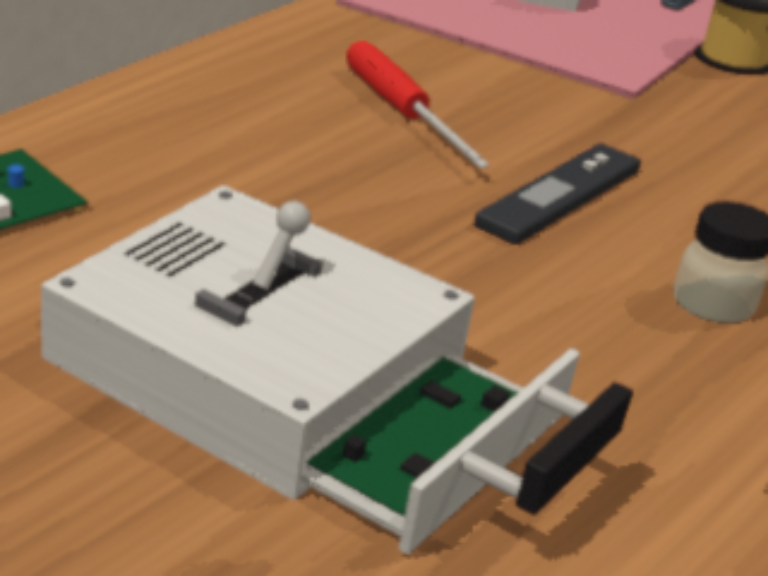

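The tray stayed out: its handle's far top corner is at about (631,388), and a 60 mm pull predicts (635,386). The lever is untouched and the gripper is clear.

```bash
python3 -c "
from cell import *
print(job_done())"
```

```text
the job is handed in; nothing more can be done
None
```

The tray is pulled fully out to its stop and released. It came on the first pull, so the lever was never touched. I handed the job in at about 6.5 s.

- **Travel:** the gripper moved 60 mm along the pull. Pulling 3 mm further moved nothing and raised the force to about 26 N, so the tray was at its stop. I eased off that force before opening the fingers.
- **After letting go:** the last side picture shows the tray still out. Its handle corner is within about 2 camera pixels of where a 60 mm pull puts it, matching the fit error I had at the start. The arm was well clear, with contact force under 1 N.
- **Disagreements:** the scene and side cameras placed the box about 4 mm apart. The wrist picture agreed with the combined fit, so I used that. While I held the handle, there was an unexplained upward force of 7–13 N and a brief sideways force of about 8 N. I put the sideways force down to pulling straight along the world x at first, and it went when I followed the box's slight turn.

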